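Bring the wheel's valve stem to the top

ROBOT

A 6-joint arm with a two-finger parallel gripper is mounted at the origin on the work surface. World frame = base frame: x ahead of the robot, y to its left, z up, the work surface at z = 0. Lengths are in m, angles in rad, forces in N, time in s.
With the tool pointing down it reaches from about 0.225 to 0.875 m from the base axis. Payload 3.4 kg.
Tool frame: the origin (TCP) lies at the very end of the fingers, on their centre line; the grasp point (between the pads) lies 19 mm behind it (grip_depth is the distance from the TCP to the grasp point, in m); x points along the fingers, z is the direction in which the jaws open and shut, and the axes are right-handed (so a half turn about x gives the same grasp; the last joint's range is limited). The gripper opens to 85 mm and grips with 20 to 120 N. Pads are 22 mm wide; open, the fingers measure 114 mm over their backs; the gripper's body (76 mm by 85 mm) begins 54 mm behind the grasp point. The pads swing forward as they close: fully open they stand 13 mm farther back than shut.
Start: joints at [-1.378, 0.276, 1.505, -0, 1.361, -0.121], TCP at [0.177, -0.547, 0.231] pointing down, gripper open.
Joint ranges: [-2.89, 2.89], [-0.75, 2.08], [0.22, 2.7], [-1.18, 4.32], [0.11, 2.71], [-2.7, 2.7]. Speed limits (rad/s): [2.57, 2.57, 3.14, 3.14, 3.14, 3.14].

INTERFACE

Orientations are given as a unit quaternion [w, x, y, z].
In Python, from rig import get_state, get_image, sign_off, grip_depth gives the robot as it stands. The module is installed in compiled form; this text tells all that it offers.
- The arm moves only by the tool arm_command, never from a script. Its argument "series" is a list of rows, each an object with "dp": the shift along the tool's x, y, z scaled (see below), a list of three; "angular": the turn, a rotation vector about the tool's x, y, z scaled (see below), a list of three; "gripper": the finger opening in mm, from 0 to 85.4. A call has exactly 8 rows; each row shifts and turns the pose as measured when the row begins, along the tool's axes as they then stand; what a row does not reach is not made up. The controller multiplies each number of a shift by 0.12 m and each number of a turn by 90 degrees. A row lasts 1/8 s, in which the tool goes at most 62.5 mm and 10.7 degrees, less where a joint would pass 70% of its speed; a pose out of reach is approached as far as the arm can. A call with a number of a shift or a turn outside -1 to 1 is refused whole. A call with a gripper value outside its range is refused whole. The fingers move at their own pace and stop on an object; "grip_force" is the grip in N (left out, the last holds). Time passes only in rows, so rows that do not move let the fingers close, or fill a call up. It gives the time, the measured TCP pose, the force and the opening at its end, in the units of the state.
- get_state(): the state, without advancing time (a new reading comes with each control period).
- get_image(name): name is "scene" or "top"; returns a dict with "image" (420x560x3 uint8, blue, green, red), "depth" (420x560 float32, m along the optical axis (not along the pixel's ray), 0 where there is no reading), "mtx" (3x3 intrinsics, pixels), "k1" (the pictures are not rectified: a ray, as slopes to the right and down, at radius r is drawn at 1 + k1 r^2 times it, then the intrinsics apply), "view" (4x4, takes a point from world to camera coordinates). Camera axes: x right, y up, looking along -z (the intrinsics and any distortion apply to the point x, -y, -z); pixel columns grow to the right and rows downward; lengths in m; the calibration is good to about 2 mm. A picture is of the moment at which its call begins.
- sign_off(): hands the job in, once; it reports no verdict.
The state is a dict: "clock": time; "qpos": joint angles; "qd": joint speeds; "effort": joint torques, N m; "position": TCP position; "ee_rot": TCP orientation; "contact_force": force on the tool from outside, world axes, zero at the start; "moment": the same for the moment, N m; "width": finger opening in m.
Only numpy, scipy, OpenCV 4.12 (cv2) and the standard library are available. Lean on these libraries where they do the work, as an engineer would, in place of code of your own. Each camera call takes 0.05 s, during which the arm holds its last target. There are 200 camera calls.

TASK

On the blue polishing stand, push the wheel round by its spokes with closed fingertips, spoke after spoke, until the valve stem (yellow cap) points straight up at the red pointer, then leave the wheel at rest there. Push gently, do not pinch the spokes or push on the valve stem itself, and leave all the other things where they are.

Things in the scene. Friction and masses are not known exactly. Their poses are not given: they have to be found in the camera images.
- wheel_centre (a point): Centre of the wheel's face (plane of the spokes' fronts), 160 mm above the table: a bare alloy scooter rim, 270 mm across, on a fixed axle. The face slopes 30 degrees from level, looking up and towards the stand's front (robot side). Turns with the wheel: z = axle, out of the face; x = towards the valve stem. Hub 72 mm across; rim's inside 118 mm from the centre; both stand 4 mm proud.
- wheel (a joint): Turn of the wheel, rad: 0 or any whole number of turns = valve stem straight up, at the highest point. Grows anticlockwise as seen looking onto the face (top of the wheel moves to the stand's left, +y). No stops; needs about 0.15 N m (2 N at 75 mm from the centre), more when turned faster (0.3 N m per rad/s), so it hardly coasts, and stays where it is left.
- spokes (a point): The five spokes, turning with the wheel; origin and axes of point wheel_centre. Straight, 16 mm wide, 18 mm deep (from the face plane back), from hub to rim at 36, 108, 180, 252 and 324 degrees from the stem about z, so the stem lies midway between two. The gaps are open, with 25 mm or more free behind the face plane at 60 to 95 mm from the centre.
- valve_stem (a point): Middle of the valve stem, which sticks inwards from the rim towards the hub: black rubber foot, brass middle, yellow cap; 13 mm thick (16 at the foot), from 117 to 82 mm from the wheel's centre. This point is 100 mm from the centre and 10 mm behind the face plane. Fragile: not to be pushed.
- top_mark (a point): Where point valve_stem is when the stem points straight up: on the wheel's highest radius, just inside the rim next to the red pointer. Fixed to the stand, with the stand's axes. The pointer, 16 mm wide, sits outside the rim there, 137 to 177 mm from the wheel's centre, up to 9 mm proud of the face plane.
- stand: Blue fixed stand. Origin on the table below the wheel's centre; x level, uphill direction of the wheel face; y left; z up. A fixed steel rest bar, 14 mm thick, spans the wheel level along y, straight over the hub, 160 mm to each side, its axis 21 mm in front of the face plane: spokes pass behind it, a fingertip between spokes cannot. Its posts stand outside the rim.
- polish_can: Loose closed can with a blue label, 68 mm across, 110 mm tall, standing near the stand. Origin: centre of its underside, z up. Not to be disturbed.
- spray_bottle: Loose white bottle with a red cap, 60 mm across, 170 mm tall, standing near the stand. Origin: centre of its underside, z up. Not to be disturbed.
- felt_bob: Loose brown polishing bob, 70 mm across, 60 mm tall with a 24 mm stub on top, standing near the stand. Origin: centre of its underside, z up. Not to be disturbed.
- cap_cup: Loose open steel cup, 70 mm across, 55 mm tall, standing near the stand. Origin: centre of its underside, z up. Not to be disturbed.
- wrench: Loose wrench lying on the table along its own x. Not to be disturbed.
- wax_bar: Loose reddish-brown bar of polishing wax, 120 x 45 x 40 mm, lying along its own x. Origin: centre of its underside. Not to be disturbed.

How it is judged:
By the outcome, as a careful person would: the job done as asked, in the order asked, and still so for the second after the job is handed in, with the robot touching nothing.
It also fails if it takes over 58 s, if anything falls off the work surface, if the arm or the gripper's body presses on something with over 40 N, if the wrist force passes 120 N, or if a joint passes its speed limit or range.

## Working session

There is one attempt and no reset: what is moved stays moved. The work goes in short steps, Python scripts to look and compute and a tool call to move; the robot and the scene stay as the last step left them, time stands still between calls to the robot, and variables do not carry over. Pictures are saved under pics/ and viewed, about 8 in all and at most 12, crops included, and the job is handed in when it is done.

Besides the shell and the picture viewer there is one more tool, called after "Emit:" as name(argument=value, ...) on one line, values as JSON. arm_command: Moves the arm, as the interface text tells. Its arguments: {"type":"object","properties":{"series":{"type":"array","items":{"type":"object","properties":{"dp":{"type":"array","items":{"type":"number"}},"angular":{"type":"array","items":{"type":"number"}},"gripper":{"type":"number"}}}},"grip_force":{"type":"number"}},"required":["series"]}

```bash
mkdir -p pics; cat > h.py <<'E'
import numpy as np, cv2
from rig import get_state, get_image, sign_off, grip_depth
from scipy.spatial.transform import Rotation as R
def rot(q): return R.from_quat([q[1],q[2],q[3],q[0]])
def cloud(d):
    """world xyz per pixel"""
    K=d['mtx'];h,w=d['depth'].shape
    u,v=np.meshgrid(np.arange(w),np.arange(h))
    xy=und(d,np.stack([u,v],-1).reshape(-1,2))
    z=d['depth'].reshape(-1)
    P=np.stack([xy[:,0]*z,-xy[:,1]*z,-z],1)
    V=np.linalg.inv(d['view']);return (P@V[:3,:3].T+V[:3,3]).reshape(h,w,3)
def und(d,px):
    k=np.array([d['k1'],0,0,0,0],float)
    return cv2.undistortPoints(np.asarray(px,float).reshape(-1,1,2),np.asarray(d['mtx'],float),k).reshape(-1,2)
def ray(d,px):
    xy=und(d,px);V=np.linalg.inv(d['view'])
    return V[:3,3],np.stack([xy[:,0],-xy[:,1],-np.ones(len(xy))],1)@V[:3,:3].T
def proj(d,X):
    X=np.atleast_2d(X);c=X@d['view'][:3,:3].T+d['view'][:3,3]
    s=np.stack([c[:,0]/-c[:,2],-c[:,1]/-c[:,2]],1);r2=(s**2).sum(1,keepdims=True)
    s=s*(1+d['k1']*r2);K=d['mtx'];return s*[K[0][0],K[1][1]]+[K[0][2],K[1][2]]
E
python3 - <<'E'
from h import *
for n in('scene','top'):
    d=get_image(n);cv2.imwrite(f'pics/{n}0.png',d['image']);np.save(f'{n}0.npy',d,allow_pickle=True)
    print(n,d['mtx'],d['k1'],d['view'])
s=get_state();print(s,grip_depth)
E
```

```text
scene [[512.54688988   0.         280.71694667]
 [  0.         512.54688988 217.43962458]
 [  0.           0.           1.        ]] -0.06393556323448356 [[ 0.85667262  0.51560963  0.01608499 -0.49409543]
 [-0.37685394  0.60423206  0.70205749  0.07775571]
 [ 0.35226854 -0.60749512  0.71193859 -1.47360668]
 [ 0.          0.          0.          1.        ]]
top [[522.21673692   0.         279.734531  ]
 [  0.         522.21673692 205.86270394]
 [  0.           0.           1.        ]] -0.12429637667097074 [[ 0.00489288 -0.99989091  0.01393634  0.01586295]
 [ 0.98659746  0.00709996  0.16301854 -0.56667447]
 [-0.16309971  0.01295193  0.98652457 -1.20329921]
 [ 0.          0.          0.          1.        ]]
{'clock': 0.1, 'qpos': array([-1.37799975e+00,  2.76506944e-01,  1.50600123e+00, -1.69273337e-05,
        1.36070497e+00, -1.21003059e-01]), 'qd': array([-8.40078657e-04, -1.21729735e-03, -3.22254558e-03,  2.24667960e-04,
       -1.82214365e-07, -1.85759226e-03]), 'effort': array([ 1.49904925e-03, -4.17700267e+01, -2.46405512e+01, -1.14572022e-04,
        5.87714254e-03,  9.00231271e-06]), 'position': array([ 0.17738434, -0.5464584 ,  0.23054248]), 'ee_rot': array([ 0.57156382,  0.41611468,  0.5724106 , -0.41534261]), 'contact_force': array([-0.73581642,  0.06487767, -0.54064452]), 'moment': array([ 0.02428138, -0.04247151, -0.01021192]), 'width': 0.08517464725993869} 0.0187
```

View pics/scene0.png

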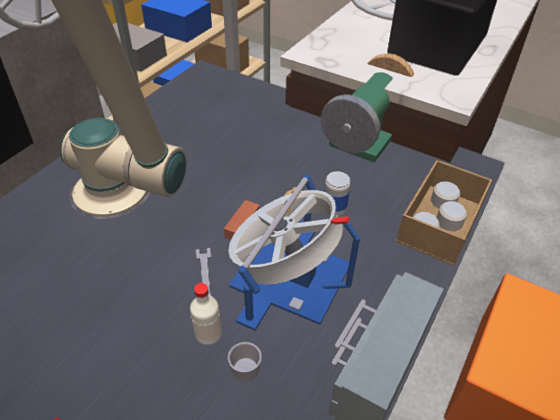

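View pics/top0.png

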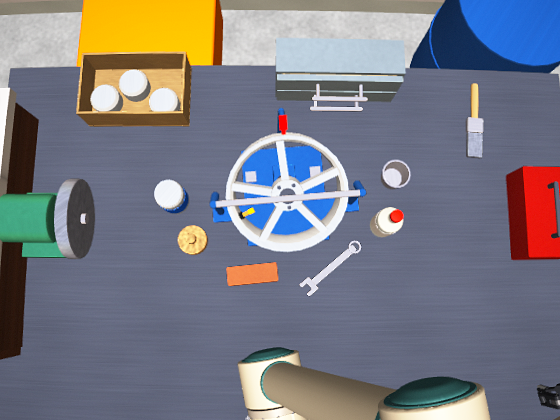

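The scene view shows the wheel at about (288,228), with the robot behind and to the left of it. In the top view the hub is at about (288,195), the red pointer at (283,122) and the yellow cap at (248,212). The stem is therefore about 110° anticlockwise from the top, with the bar running level across the hub.

```bash
cat > wheel.py <<'E'
from h import *
def fit(d):
    P=cloud(d);im=d['image'].astype(int);hsv=cv2.cvtColor(d['image'],cv2.COLOR_BGR2HSV)
    m=(hsv[...,1]<60)&(hsv[...,2]>110)&(d['depth']>0)
    z=P[...,2]; box=(P[...,0]>.3)&(P[...,0]<.8)&(np.abs(P[...,1])<.25)&(z>.07)&(z<.26)
    lab=cv2.connectedComponents((m&box).astype(np.uint8))[1]
    big=np.bincount(lab.ravel())[1:].argmax()+1
    Q=P[lab==big]
    rng=np.random.default_rng(0);best=None
    for _ in range(300):
        a,b,c=Q[rng.choice(len(Q),3,False)];n=np.cross(b-a,c-a);l=np.linalg.norm(n)
        if l<1e-4: continue
        n/=l;n*=np.sign(n[2])
        if abs(n[2]-.866)>.05: continue
        s=(abs((Q-a)@n)<.003).sum()
        if best is None or s>best[0]: best=(s,a,n)
    I=Q[abs((Q-best[1])@best[2])<.004];c=I.mean(0);n=np.linalg.svd(I-c)[2][2];n*=np.sign(n[2])
    e1=np.array([-n[0]*n[2],-n[1]*n[2],1-n[2]**2]);e1/=np.linalg.norm(e1);e2=np.cross(n,e1)
    uv=np.stack([(I-c)@e1,(I-c)@e2],1).astype(np.float32)
    (cu,cv_),r=cv2.minEnclosingCircle(uv)
    # algebraic circle on outer boundary via angular bins
    C=c+cu*e1+cv_*e2
    return C,n,e1,e2,r,P,hsv
if __name__=='__main__':
    for k in('scene','top'):
        d=np.load(f'{k}0.npy',allow_pickle=True).item()
        C,n,e1,e2,r,P,hsv=fit(d)
        print(k,'C',C.round(4),'n',n.round(4),'r',r,'yaw n',np.degrees(np.arctan2(-n[1],-n[0])))
        for nm,(a,b) in dict(yel=(22,35),red=(0,6)).items():
            m=(hsv[...,0]>=a)&(hsv[...,0]<=b)&(hsv[...,1]>150)&(hsv[...,2]>80)&(np.linalg.norm(P-C,axis=2)<.2)
            Q=P[m];q=np.median(Q,0)
            if len(Q): print(nm,len(Q),q.round(4),'r',np.hypot((q-C)@e1,(q-C)@e2).round(4),'az',np.degrees(np.arctan2((q-C)@e2,(q-C)@e1)).round(1),'h',((q-C)@n).round(4), np.argwhere(m).mean(0)[::-1])
        for nm,lo,hi in(('blue bottle/can etc z>.03',.03,.25),):
            m=((P[...,2]>lo)&(P[...,2]<hi)&(P[...,0]>.25)&(P[...,0]<.8)&(abs(P[...,1])<.4)).astype(np.uint8)
            num,lab,st,ce=cv2.connectedComponentsWithStats(m)
            for i in range(1,num):
                if st[i,4]>80: 
                    Q=P[lab==i];print('obj',Q.mean(0).round(3),Q.min(0).round(3),Q.max(0).round(3))
E
python3 wheel.py
```

```text
scene C [0.57   0.0047 0.1632] n [-0.5038 -0.0477  0.8625] r 0.1367148905992508 yaw n 5.413093384565877
red 91 [0.7063 0.0142 0.2495] r 0.1615 az -1.2 h 0.0054 [340.02197802 219.73626374]
obj [0.591 0.014 0.143] [ 0.377 -0.166  0.03 ] [0.753 0.309 0.25 ]
obj [0.787 0.3   0.076] [0.779 0.249 0.03 ] [0.8   0.4   0.107]
obj [ 0.537 -0.244  0.105] [ 0.5   -0.264  0.03 ] [ 0.557 -0.205  0.174]
obj [ 0.644 -0.259  0.047] [ 0.612 -0.297  0.03 ] [ 0.681 -0.227  0.06 ]
top C [0.5718 0.0051 0.1617] n [-0.4951 -0.0504  0.8674] r 0.13467347621917725 yaw n 5.808213549528894
yel 49 [0.5376 0.0883 0.1389] r 0.0925 az 111.3 h -0.007 [248.65306122 211.55102041]
red 117 [0.7065 0.016  0.2488] r 0.1605 az -1.0 h 0.0083 [282.86324786 123.36752137]
obj [0.781 0.32  0.073] [0.777 0.251 0.03 ] [0.8   0.4   0.108]
obj [0.572 0.005 0.155] [ 0.456 -0.163  0.03 ] [0.752 0.174 0.25 ]
obj [ 0.651 -0.267  0.048] [ 0.615 -0.295  0.03 ] [ 0.681 -0.229  0.061]
obj [0.579 0.271 0.099] [0.551 0.242 0.03 ] [0.617 0.31  0.117]
obj [ 0.522 -0.223  0.114] [ 0.497 -0.26   0.031] [ 0.556 -0.202  0.177]
obj [0.486 0.228 0.039] [0.453 0.197 0.03 ] [0.521 0.263 0.067]
obj [0.405 0.085 0.04 ] [0.378 0.025 0.031] [0.433 0.146 0.048]
  return _methods._mean(a, axis=axis, dtype=dtype,
  ret = um.true_divide(
```

```bash
cat > plan.py <<'E'
from h import *
import sys
psi=np.radians(4.7); C=np.array([.5725,.005,.160])
n=np.array([-.5*np.cos(psi),-.5*np.sin(psi),.75**.5]); e2=np.array([-np.sin(psi),np.cos(psi),0]); e1=np.cross(e2,n)
def pt(az,r,h): a=np.radians(az);return C+r*(np.cos(a)*e1+np.sin(a)*e2)+h*n
def target_R(cur):
    o=[]
    for s in(1,-1):
        z=s*e1;x=-n;o.append(R.from_matrix(np.stack([x,np.cross(z,x),z],1)))
    return min(o,key=lambda q:(cur.inv()*q).magnitude())
def cyl(p):
    q=p-C;return np.degrees(np.arctan2(q@e2,q@e1))%360,np.hypot(q@e1,q@e2),q@n
def report(p=None):
    s=get_state();Rc=rot(s['ee_rot']);a,r,h=cyl(s['position'])
    print('t',round(s['clock'],2),'p',s['position'].round(4),'az %.1f r %.4f h %.4f'%(a,r,h),'F',s['contact_force'].round(1),'w',round(s['width'],4))
    T=target_R(Rc)
    print('rot scaled',((Rc.inv()*T).as_rotvec()/(np.pi/2)).round(3))
    if p is not None:
        print('target',p.round(4),'dp scaled total (now)',(Rc.inv().apply(p-s['position'])/.12).round(3),'(aligned)',(T.inv().apply(p-s['position'])/.12).round(3))
E
python3 - <<'E'
from plan import *
p=pt(244,.072,.045);report(p);report(np.array([.45,-.1,.36]))
print(rot(get_state()['ee_rot']).as_matrix().round(2)); print(target_R(rot(get_state()['ee_rot'])).as_matrix().round(2))
E
```

```text
t 0.1 p [ 0.1774 -0.5465  0.2305] az 236.3 r 0.6217 h 0.2806 F [-0.7  0.1 -0.5] w 0.0852
rot scaled [-0.832 -0.282  0.222]
target [ 0.5281 -0.0636  0.1832] dp scaled total (now) [ 0.4    4.022 -2.925] (aligned) [1.963 3.771 2.611]
t 0.1 p [ 0.1774 -0.5465  0.2305] az 236.3 r 0.6217 h 0.2806 F [-0.7  0.1 -0.5] w 0.0852
rot scaled [-0.832 -0.282  0.222]
target [ 0.45 -0.1   0.36] dp scaled total (now) [-1.074  3.309 -2.839] (aligned) [0.35  3.522 2.764]
[[-0.    0.95  0.31]
 [ 0.    0.31 -0.95]
 [-1.    0.   -0.  ]]
[[ 0.5  -0.08  0.86]
 [ 0.04  1.    0.07]
 [-0.87  0.    0.5 ]]
```

Emit:
arm_command(series=[{"dp":[-0.4,0.2,-0.2],"angular":[0,0,0],"gripper":0},{"dp":[-0.4,0.25,-0.2],"angular":[0,0,0],"gripper":0},{"dp":[-0.2,0.35,-0.3],"angular":[0,0,0],"gripper":0},{"dp":[0,0.35,-0.3],"angular":[0,0,0],"gripper":0},{"dp":[0,0.35,-0.3],"angular":[0,0,0],"gripper":0},{"dp":[0,0.35,-0.3],"angular":[0,0,0],"gripper":0},{"dp":[0,0.35,-0.3],"angular":[0,0,0],"gripper":0},{"dp":[0,0.35,-0.3],"angular":[0,0,0],"gripper":0}], grip_force=40)

```text
clock: 1.1
position: [0.3918, -0.1942, 0.3524]
ee_rot: [0.569, 0.421, 0.571, -0.416]
contact_force: [0.5, 0.2, 0.2]
width: 0.0002
```

```bash
python3 -c "
from plan import *
report(np.array([.45,-.1,.36]))"
```

```text
t 1.1 p [ 0.3918 -0.1942  0.3524] az 248.1 r 0.1980 h 0.2648 F [0.5 0.2 0.2] w 0.0002
rot scaled [-0.838 -0.283  0.22 ]
target [ 0.45 -0.1   0.36] dp scaled total (now) [-0.057  0.698 -0.604] (aligned) [0.219 0.743 0.505]
```

Emit:
arm_command(series=[{"dp":[0,0,0],"angular":[-0.105,-0.035,0.028],"gripper":0},{"dp":[0,0,0],"angular":[-0.105,-0.035,0.028],"gripper":0},{"dp":[0,0,0],"angular":[-0.105,-0.035,0.028],"gripper":0},{"dp":[0,0,0],"angular":[-0.105,-0.035,0.028],"gripper":0},{"dp":[0,0,0],"angular":[-0.105,-0.035,0.028],"gripper":0},{"dp":[0,0,0],"angular":[-0.105,-0.035,0.028],"gripper":0},{"dp":[0,0,0],"angular":[-0.105,-0.035,0.028],"gripper":0},{"dp":[0,0,0],"angular":[-0.105,-0.035,0.028],"gripper":0}])

```text
clock: 2.1
position: [0.3931, -0.1851, 0.3495]
ee_rot: [0.866, -0.034, 0.496, 0.059]
contact_force: [-0.5, -0.5, -0.6]
width: -0.0002
```

```bash
python3 -c "
from plan import *
report(pt(244,.072,.06)); print(get_state()['qpos'].round(2))"
```

```text
t 2.1 p [ 0.3931 -0.1851  0.3495] az 247.2 r 0.1897 h 0.2613 F [-0.5 -0.5 -0.6] w -0.0002
rot scaled [ 0.03   0.004 -0.017]
target [ 0.5207 -0.0642  0.1962] dp scaled total (now) [1.703 0.855 0.381] (aligned) [1.677 0.917 0.35 ]
[-1.02 -0.2   1.84  0.5   1.3  -1.24]
```

Emit:
arm_command(series=[{"dp":[0.1,0.18,0.07],"angular":[0.03,0.004,-0.017],"gripper":0},{"dp":[0.15,0.18,0.07],"angular":[0,0,0],"gripper":0},{"dp":[0.25,0.18,0.07],"angular":[0,0,0],"gripper":0},{"dp":[0.25,0.18,0.07],"angular":[0,0,0],"gripper":0},{"dp":[0.3,0.18,0.07],"angular":[0,0,0],"gripper":0},{"dp":[0.3,0,0],"angular":[0,0,0],"gripper":0},{"dp":[0.2,0,0],"angular":[0,0,0],"gripper":0},{"dp":[0,0,0],"angular":[0,0,0],"gripper":0}])

```text
clock: 3.1
position: [0.5115, -0.067, 0.2023]
ee_rot: [0.864, -0.018, 0.502, 0.031]
contact_force: [-0.3, -0.1, 0.8]
width: 0.0001
```

```bash
python3 -c "
from plan import *
report(pt(243,.072,-.012))
d=get_image('top');cv2.imwrite('pics/top1.png',cv2.resize(d['image'][90:290,160:420],None,fx=3,fy=3))
d=get_image('scene');cv2.imwrite('pics/scene1.png',cv2.resize(d['image'][120:340,150:400],None,fx=2.5,fy=2.5))"
```

```text
t 3.1 p [ 0.5115 -0.067   0.2023] az 241.3 r 0.0762 h 0.0700 F [-0.3 -0.1  0.8] w 0.0001
rot scaled [-0.006 -0.003  0.003]
target [ 0.5555 -0.0608  0.1333] dp scaled total (now) [0.683 0.026 0.036] (aligned) [0.683 0.022 0.033]
```

View pics/top1.png

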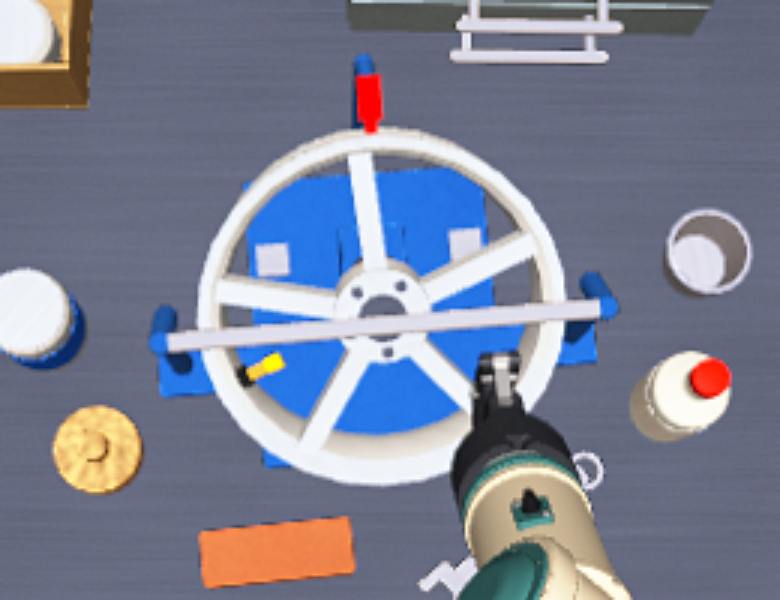

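View pics/scene1.png

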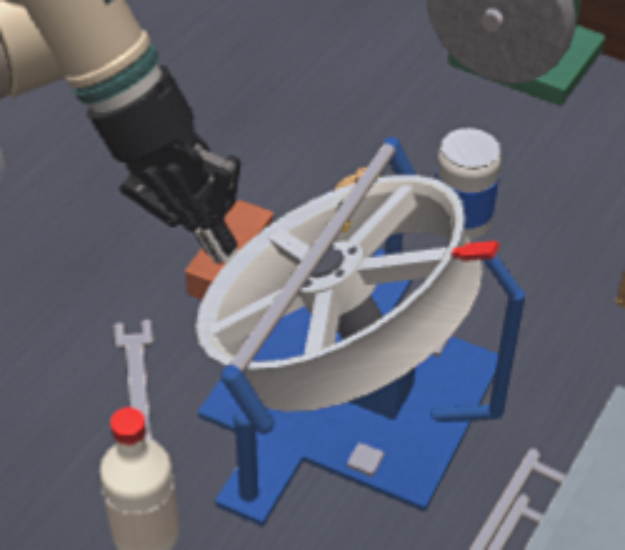

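The top view shows the closed fingers over the gap at crop (500,365), just to the right of the lower-right spoke at about (440,375). The bar is clear at row 315. The scene view agrees, so I'll insert along the axle direction.

Emit:
arm_command(series=[{"dp":[0.12,0.01,0.015],"angular":[-0.006,-0.003,0.003],"gripper":0},{"dp":[0.12,0.01,0.015],"angular":[0,0,0],"gripper":0},{"dp":[0.12,0,0],"angular":[0,0,0],"gripper":0},{"dp":[0.12,0,0],"angular":[0,0,0],"gripper":0},{"dp":[0.1,0,0],"angular":[0,0,0],"gripper":0},{"dp":[0.1,0,0],"angular":[0,0,0],"gripper":0},{"dp":[0.05,0,0],"angular":[0,0,0],"gripper":0},{"dp":[0,0,0],"angular":[0,0,0],"gripper":0}])

```text
clock: 4.2
position: [0.5625, -0.0641, 0.1318]
ee_rot: [0.868, -0.023, 0.494, 0.033]
contact_force: [-3.3, -0.6, 2.8]
width: -0.0003
```

```bash
python3 -c "
from plan import *
report(pt(243,.072,-.012))
T=target_R(rot(get_state()['ee_rot']));p=pt(240,.072,-.012)
for az in range(236,116,-4):
    q=pt(az,.072,-.012);print(az,(T.inv().apply(q-p)/.12).round(3),end=' ');p=q"
```

```text
t 4.2 p [ 0.5625 -0.0641  0.1318] az 247.9 r 0.0735 h -0.0166 F [-3.3 -0.6  2.8] w -0.0003
rot scaled [0.002 0.008 0.005]
target [ 0.5555 -0.0608  0.1333] dp scaled total (now) [-0.039  0.032 -0.041] (aligned) [-0.038  0.033 -0.042]
236 [ 0.     0.022 -0.036] 232 [ 0.     0.025 -0.034] 228 [-0.     0.027 -0.032] 224 [ 0.     0.029 -0.03 ] 220 [-0.     0.031 -0.028] 216 [ 0.     0.033 -0.026] 212 [-0.     0.035 -0.023] 208 [-0.     0.036 -0.021] 204 [ 0.     0.038 -0.018] 200 [ 0.     0.039 -0.016] 196 [-0.     0.04  -0.013] 192 [ 0.     0.041 -0.01 ] 188 [-0.     0.041 -0.007] 184 [-0.     0.042 -0.004] 180 [ 0.     0.042 -0.001] 176 [-0.     0.042  0.001] 172 [-0.     0.042  0.004] 168 [-0.     0.041  0.007] 164 [0.    0.041 0.01 ] 160 [0.    0.04  0.013] 156 [0.    0.039 0.016] 152 [-0.     0.038  0.018] 148 [-0.     0.036  0.021] 144 [0.    0.035 0.023] 140 [-0.     0.033  0.026] 136 [0.    0.031 0.028] 132 [0.    0.029 0.03 ] 128 [0.    0.027 0.032] 124 [-0.     0.025  0.034] 120 [0.    0.022 0.036]
```

Emit:
arm_command(series=[{"dp":[-0.03,0,-0.03],"angular":[0,0.004,0.003],"gripper":0},{"dp":[0,0.01,-0.02],"angular":[0,0.004,0],"gripper":0},{"dp":[0,0.02,-0.025],"angular":[0,0,0],"gripper":0},{"dp":[0,0.02,-0.03],"angular":[0,0,0],"gripper":0},{"dp":[0,0.02,-0.03],"angular":[0,0,0],"gripper":0},{"dp":[0,0.025,-0.03],"angular":[0,0,0],"gripper":0},{"dp":[0,0.025,-0.025],"angular":[0,0,0],"gripper":0},{"dp":[0,0.025,-0.025],"angular":[0,0,0],"gripper":0}])

```text
clock: 5.2
position: [0.5414, -0.0513, 0.1251]
ee_rot: [0.868, -0.024, 0.495, 0.031]
contact_force: [4.7, -2.0, 1.4]
width: 0.0001
```

```bash
cat > w.py <<'E'
from wheel import *
from plan import C,e1,e2,n,report,pt
import sys
report()
for k in('top','scene'):
    d=get_image(k);hsv=cv2.cvtColor(d['image'],cv2.COLOR_BGR2HSV);P=cloud(d)
    m=(hsv[...,0]>=22)&(hsv[...,0]<=35)&(hsv[...,1]>150)&(hsv[...,2]>80)&(np.linalg.norm(P-C,axis=2)<.16)
    px=np.argwhere(m)[:,::-1]
    if len(px)<8: print(k,'no cap',len(px));continue
    o,r=ray(d,[px.mean(0)]);r=r[0];p0=C-.006*n;q=o+r*((p0-o)@n)/(r@n)-C
    print(k,'cap',px.mean(0).round(1),len(px),'wheel deg %.1f r %.4f'%(np.degrees(np.arctan2(q@e2,q@e1)),np.hypot(q@e1,q@e2)))
E
python3 w.py
```

```text
t 5.2 p [ 0.5414 -0.0513  0.1251] az 227.9 r 0.0721 h -0.0125 F [ 4.7 -2.   1.4] w 0.0001
rot scaled [0.001 0.007 0.007]
top cap [245.  206.2] 26 wheel deg 102.9 r 0.0961
scene cap [293.2 205.7] 14 wheel deg 101.1 r 0.0912
```

Emit:
arm_command(series=[{"dp":[0,0.03,-0.03],"angular":[0,0.004,0.004],"gripper":0},{"dp":[0,0.03,-0.03],"angular":[0,0,0],"gripper":0},{"dp":[0,0.032,-0.028],"angular":[0,0,0],"gripper":0},{"dp":[0,0.034,-0.026],"angular":[0,0,0],"gripper":0},{"dp":[0,0.036,-0.024],"angular":[0,0,0],"gripper":0},{"dp":[0,0.038,-0.021],"angular":[0,0,0],"gripper":0},{"dp":[0,0.04,-0.018],"angular":[0,0,0],"gripper":0},{"dp":[0,0.04,-0.016],"angular":[0,0,0],"gripper":0}])

```text
clock: 6.3
position: [0.5187, -0.0199, 0.1133]
ee_rot: [0.867, -0.024, 0.497, 0.032]
contact_force: [2.5, -4.2, 2.1]
width: -0.0001
```

```bash
python3 w.py
```

```text
t 6.3 p [ 0.5187 -0.0199  0.1133] az 195.9 r 0.0744 h -0.0126 F [ 2.5 -4.2  2.1] w -0.0001
rot scaled [0.001 0.004 0.006]
top cap [245.2 183.6] 51 wheel deg 71.1 r 0.0939
scene cap [308.4 205.1] 20 wheel deg 71.3 r 0.0904
```

Emit:
arm_command(series=[{"dp":[0,0.042,-0.016],"angular":[0,0.002,0.004],"gripper":0},{"dp":[0,0.042,-0.013],"angular":[0,0,0],"gripper":0},{"dp":[0,0.042,-0.009],"angular":[0,0,0],"gripper":0},{"dp":[0,0.042,-0.005],"angular":[0,0,0],"gripper":0},{"dp":[0,0.042,-0.002],"angular":[0,0,0],"gripper":0},{"dp":[0,0.042,0.002],"angular":[0,0,0],"gripper":0},{"dp":[0,0.042,0.005],"angular":[0,0,0],"gripper":0},{"dp":[0,0.042,0.009],"angular":[0,0,0],"gripper":0}])

```text
clock: 7.4
position: [0.5093, 0.0224, 0.1096]
ee_rot: [0.865, -0.022, 0.5, 0.035]
contact_force: [1.0, -5.3, 0.6]
width: 0.0002
```

```bash
python3 w.py
```

```text
t 7.4 p [0.5093 0.0224 0.1096] az 164.0 r 0.0817 h -0.0129 F [ 1.  -5.3  0.6] w 0.0002
rot scaled [ 0.002 -0.001  0.001]
top cap [257.1 164.1] 45 wheel deg 39.7 r 0.0940
scene cap [317.1 211.4] 15 wheel deg 40.4 r 0.0885
```

Emit:
arm_command(series=[{"dp":[0,0.04,0.02],"angular":[0.002,0,0],"gripper":0},{"dp":[0,0.038,0.022],"angular":[0,0,0],"gripper":0},{"dp":[0,0.036,0.025],"angular":[0,0,0],"gripper":0},{"dp":[0,0.034,0.028],"angular":[0,0,0],"gripper":0},{"dp":[0,0.032,0.03],"angular":[0,0,0],"gripper":0},{"dp":[0,0.026,0.03],"angular":[0,0,0],"gripper":0},{"dp":[0,0.01,0.015],"angular":[0,0,0],"gripper":0},{"dp":[0,0,0],"angular":[0,0,0],"gripper":0}])

```text
clock: 8.5
position: [0.5165, 0.0539, 0.1138]
ee_rot: [0.86, -0.02, 0.509, 0.038]
contact_force: [-1.2, -1.1, 0.0]
width: 0.0
```

```bash
python3 w.py; python3 -c "
from plan import *
d=get_image('top');cv2.imwrite('pics/top2.png',cv2.resize(d['image'][90:290,160:420],None,fx=3,fy=3))"
```

```text
t 8.5 p [0.5165 0.0539 0.1138] az 141.9 r 0.0864 h -0.0142 F [-1.2 -1.1  0. ] w 0.0
rot scaled [ 0.001 -0.014 -0.004]
top cap [271.5 155.3] 47 wheel deg 17.3 r 0.0937
scene cap [317.6 219. ] 13 wheel deg 19.2 r 0.0873
```

View pics/top2.png

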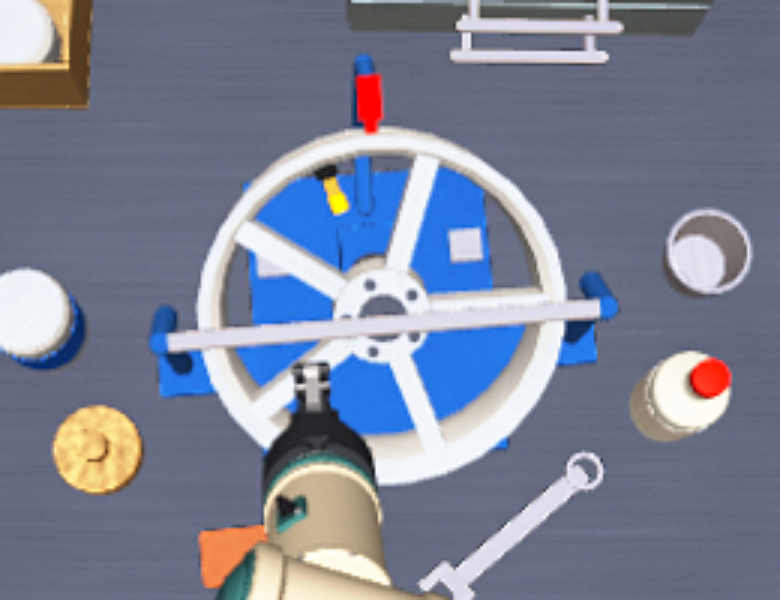

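```bash
cat > ref.py <<'E'
from wheel import *
from plan import C,e1,e2,n
for k in('top','scene'):
    d=get_image(k);P=cloud(d);q=P-C;u,v,h=q@e1,q@e2,q@n
    hsv=cv2.cvtColor(d['image'],cv2.COLOR_BGR2HSV)
    m=(h>.017)&(h<.034)&(abs(u)<.02)&(abs(v)<.13)&(hsv[...,1]<70)
    a=np.polyfit(v[m],u[m],1);print(k,'bar yaw rel',np.degrees(-np.arctan(a[0])).round(2),'u0',a[1].round(4),m.sum())
    red=((hsv[...,0]<6)|(hsv[...,0]>174))&(hsv[...,1]>150)&(hsv[...,2]>80)&(np.hypot(u,v)<.19)
    o,r=ray(d,[np.argwhere(red)[:,::-1].mean(0)]);r=r[0];p=o+r*((C+.007*n-o)@n)/(r@n)-C
    print('pointer az',np.degrees(np.arctan2(p@e2,p@e1)).round(2),np.hypot(p@e1,p@e2).round(4))
    F=fit(d);c=F[0]-.004*F[1]-C;print('centre off u,v,h',(c@e1).round(4),(c@e2).round(4),(c@n).round(4))
E
python3 ref.py
```

```text
top bar yaw rel 0.33 u0 0.0025 780
pointer az 0.28 0.1595
centre off u,v,h 0.0002 -0.0002 -0.0025
scene bar yaw rel 0.23 u0 0.0035 562
pointer az 0.85 0.1577
centre off u,v,h -0.0015 0.0016 -0.0012
```

Emit:
arm_command(series=[{"dp":[-0.005,0.014,0.02],"angular":[0,-0.006,-0.004],"gripper":0},{"dp":[-0.005,0.014,0.02],"angular":[0,-0.006,0],"gripper":0},{"dp":[0,0.014,0.02],"angular":[0,0,0],"gripper":0},{"dp":[0,0.014,0.02],"angular":[0,0,0],"gripper":0},{"dp":[0,0.014,0.02],"angular":[0,0,0],"gripper":0},{"dp":[0,0.014,0.02],"angular":[0,0,0],"gripper":0},{"dp":[0,0.014,0.02],"angular":[0,0,0],"gripper":0},{"dp":[0,0,0],"angular":[0,0,0],"gripper":0}])

```text
clock: 9.75
position: [0.5291, 0.0672, 0.1227]
ee_rot: [0.864, -0.021, 0.501, 0.035]
contact_force: [-0.9, -1.6, -0.9]
width: 0.0
```

```bash
python3 w.py
```

```text
t 9.75 p [0.5291 0.0672 0.1227] az 128.3 r 0.0835 h -0.0133 F [-0.9 -1.6 -0.9] w 0.0
rot scaled [ 0.001 -0.003  0.001]
top cap [281.8 152.7] 46 wheel deg 3.5 r 0.0937
scene cap [315.5 225. ] 10 wheel deg 5.0 r 0.0873
```

Emit:
arm_command(series=[{"dp":[0,0.006,0.008],"angular":[0,0,0],"gripper":0},{"dp":[0,0.006,0.008],"angular":[0,0,0],"gripper":0},{"dp":[0,0.006,0.008],"angular":[0,0,0],"gripper":0},{"dp":[0,0.005,0.006],"angular":[0,0,0],"gripper":0},{"dp":[0,0,0],"angular":[0,0,0],"gripper":0},{"dp":[0,0,0],"angular":[0,0,0],"gripper":0},{"dp":[0,0,0],"angular":[0,0,0],"gripper":0},{"dp":[0,0,0],"angular":[0,0,0],"gripper":0}])

```text
clock: 10.85
position: [0.5319, 0.0703, 0.1244]
ee_rot: [0.864, -0.021, 0.501, 0.035]
contact_force: [-1.1, -1.8, -1.3]
width: 0.0002
```

```bash
python3 w.py;python3 -c "
from plan import *
d=get_image('top');cv2.imwrite('pics/top3.png',cv2.resize(d['image'][100:240,220:360],None,fx=4,fy=4,interpolation=cv2.INTER_CUBIC))"
```

```text
t 10.85 p [0.5319 0.0703 0.1244] az 125.2 r 0.0837 h -0.0132 F [-1.1 -1.8 -1.3] w 0.0002
rot scaled [ 0.001 -0.003  0.001]
top cap [283.8 152.3] 49 wheel deg 0.8 r 0.0940
scene cap [314.8 226.2] 8 wheel deg 2.3 r 0.0871
```

View pics/top3.png

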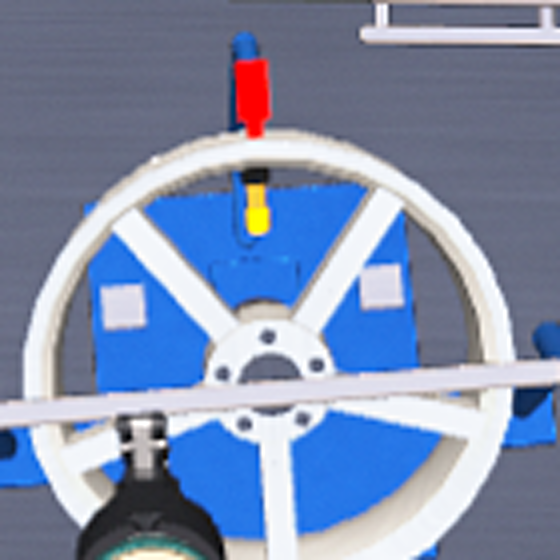

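The crop shows the yellow cap at (257,218), the black foot at (257,174) and the pointer tip at (255,130). These line up with the hub centre at about (270,383). I'll check the angle independently from the two upper spokes.

```bash
cat > sp.py <<'E'
from h import *
from plan import C,e1,e2,n
d=get_image('top');g=d['image'].astype(np.float32);S=g.min(2)
az=np.radians(np.arange(-60,60,.1))
A=[]
for r in np.arange(.055,.1,.005):
    X=C+r*(np.cos(az)[:,None]*e1+np.sin(az)[:,None]*e2)
    p=proj(d,X).astype(np.float32)
    s=cv2.remap(S,p[None,:,0],p[None,:,1],cv2.INTER_LINEAR)[0]
    o=[]
    for lo,hi in((-55,-18),(18,55)):
        k=(np.degrees(az)>lo)&(np.degrees(az)<hi);w=(s[k]>190);o.append(np.degrees(az[k][w]).mean() if w.any() else np.nan)
    A.append(o)
A=np.array(A);print(A.round(1).T,'wheel az',np.nanmedian(A.mean(1)).round(2),'(pointer 0.3)')
E
python3 sp.py
```

```text
[[-34.9 -35.  -34.9 -40.7 -41.7 -42.  -41.8 -40.4 -34.9]
 [ 36.5  36.4  36.4  36.2  36.4  36.4  41.   42.1  40.6]] wheel az 0.7 (pointer 0.3)
```

Emit:
arm_command(series=[{"dp":[0,0.003,0.004],"angular":[0,0,0],"gripper":0},{"dp":[0,0,0],"angular":[0,0,0],"gripper":0},{"dp":[0,0,0],"angular":[0,0,0],"gripper":0},{"dp":[0,-0.015,-0.02],"angular":[0,0,0],"gripper":0},{"dp":[0,-0.03,-0.04],"angular":[0,0,0],"gripper":0},{"dp":[0,-0.03,-0.04],"angular":[0,0,0],"gripper":0},{"dp":[0,0,0],"angular":[0,0,0],"gripper":0},{"dp":[0,0,0],"angular":[0,0,0],"gripper":0}])

```text
clock: 12.05
position: [0.5229, 0.0604, 0.1192]
ee_rot: [0.865, -0.021, 0.5, 0.035]
contact_force: [-0.0, -0.3, 0.9]
width: 0.0002
```

```bash
python3 w.py; python3 sp.py
```

```text
t 12.05 p [0.5229 0.0604 0.1192] az 135.0 r 0.0838 h -0.0129 F [-0.  -0.3  0.9] w 0.0002
rot scaled [ 0.    -0.001  0.001]
top cap [284.1 152.7] 46 wheel deg 0.5 r 0.0931
scene cap [314.5 226.5] 8 wheel deg 1.7 r 0.0868
[[-34.9 -35.1 -35.  -40.7 -41.9 -42.1 -42.1 -40.7 -35.2]
 [ 36.   35.9  35.8  35.9  36.1  36.1  40.5  41.8  40.5]] wheel az 0.38 (pointer 0.3)
```

The stem is now at 0.4–0.5° in the frame where the pointer is at about 0.3°, and the finger is free of the spoke. I'll withdraw straight out.

Emit:
arm_command(series=[{"dp":[-0.1,0,0],"angular":[0,0,0],"gripper":0},{"dp":[-0.15,0,0],"angular":[0,0,0],"gripper":0},{"dp":[-0.25,0,0],"angular":[0,0,0],"gripper":0},{"dp":[-0.3,0,0],"angular":[0,0,0],"gripper":0},{"dp":[-0.3,0,0],"angular":[0,0,0],"gripper":0},{"dp":[-0.2,0,0],"angular":[0,0,0],"gripper":0},{"dp":[0,0,0],"angular":[0,0,0],"gripper":0},{"dp":[0,0,0],"angular":[0,0,0],"gripper":0}])

```text
clock: 13.2
position: [0.4412, 0.0541, 0.2623]
ee_rot: [0.866, -0.022, 0.499, 0.035]
contact_force: [-0.2, 0.2, -0.0]
width: 0.0
```

```bash
python3 w.py; python3 sp.py; python3 ref.py; python3 -c "
from plan import *
d=get_image('top');cv2.imwrite('pics/top4.png',cv2.resize(d['image'][90:290,160:420],None,fx=3,fy=3))"
```

```text
t 13.2 p [0.4412 0.0541 0.2623] az 134.5 r 0.0837 h 0.1520 F [-0.2  0.2 -0. ] w 0.0
rot scaled [0.001 0.001 0.002]
top cap [284.  152.6] 45 wheel deg 0.5 r 0.0933
scene cap [314.5 226.5] 8 wheel deg 1.7 r 0.0868
[[-34.9 -35.1 -35.  -40.7 -41.9 -42.1 -42.1 -40.9 -35.2]
 [ 36.1  35.8  35.8  35.9  36.1  36.   40.5  41.8  40.7]] wheel az 0.33 (pointer 0.3)
top bar yaw rel 0.3 u0 0.0025 770
pointer az 0.26 0.1594
centre off u,v,h 0.0002 0.0005 -0.0021
scene bar yaw rel 0.29 u0 0.0034 559
pointer az 0.85 0.1577
centre off u,v,h -0.0016 -0.002 -0.0007
```

View pics/top4.png

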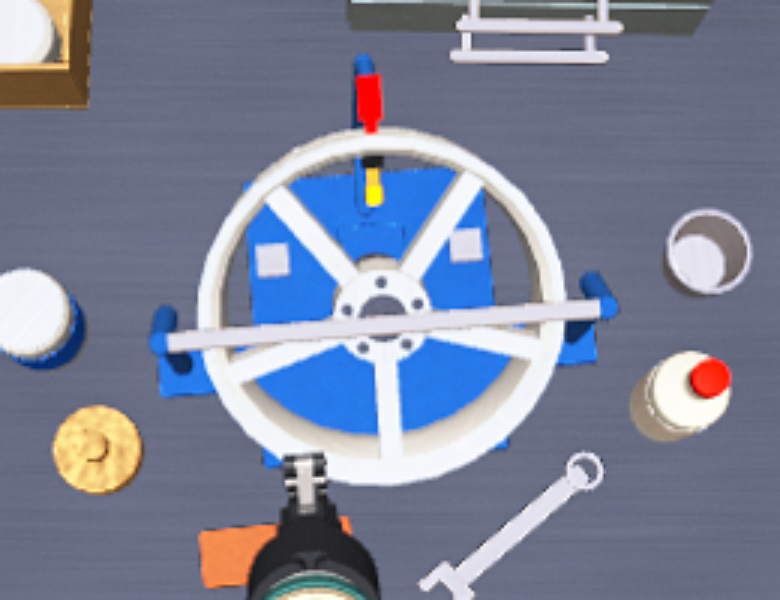

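The stem (cap at (375,190), foot at (373,163)) points at the red pointer at (370,100). The gripper is clear, and the loose things are where they were.

```bash
python3 -c "
from h import *
print(sign_off(), get_state()['clock'])"
```

```text
the job is handed in; nothing more can be done
the job is handed in; nothing more can be done
```

The valve stem now points straight up at the red pointer and the wheel is at rest. I turned it about 112° clockwise with the closed fingertips in the lower half of the wheel, clear of the stem and the rest bar. One spoke's stroke covered the whole turn, so I never had to move to another spoke. After that I withdrew along the axle and handed the job in. The arm's clock read about 13 s at the last move.

**Angle, top camera:** with the gripper withdrawn, the stem was at 0.5° by the yellow cap and 0.33° by the two upper spokes. The pointer and bar were at about 0.3°, so the stem is about 0.2° off or less.

**Angle, scene camera:** this view disagreed a little, with the cap at 1.7° and the pointer at 0.85°. I trusted the top view because only 8 cap pixels were visible in the scene view and it looks from the side.

**Spoke-only check:** it was partly disturbed by the grey patches on the stand, but the clean rows agreed with the figure above.

**Forces and other things:** the contact force read no more than about 5.5 N at the end of any move; I did not read it between moves. In the last picture the can, bottle, bob, cup and wrench looked unmoved. The wax bar was partly hidden by the gripper, but the part in view looked unmoved.

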